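Sweep the ring bands off the bench plate

TASK

Clear the steel bench plate: with the fingertips, sweep the three metal ring bands along the plate and off its open end into the plain tray, the one without compartments, at that end. Push them only, never pick them up, and leave everything else on the plate and around it where it stands.

Things in the scene. Friction and masses are not known exactly. Their poses are not given: they have to be found in the camera images.
- plate: Dark steel bench plate on a wooden base, fixed, together 180 (its x) by 240 (its y) by 45 mm high; origin at the centre of its underside, on the bench, so its flat top is 45 mm above its origin. A steel strip 8 mm wide and 8 mm high runs along each long edge (x = -90 to -82 and +82 to +90 mm). Both ends (y = -120 and y = +120 mm) are open and level with the top. Its z axis is up; its yaw varies.
- tray_plain: Open aluminium tray without compartments, fixed, 180 (its x) by 110 (its y) by 35 mm high, walls and floor 4 mm thick; origin at the centre of its underside, on the bench. It stands 1 mm from one open end of the plate, at y = +176 or -176 mm in the plate's frame, x = 0, its axes parallel to the plate's; its rim is 10 mm below the plate's top.
- tray_divided: The same tray but divided into six compartments and stocked with small studs; fixed, at the opposite end of the plate. Origin and axes as for the plain tray. Not a place for the rings.
- ring1_center (a point): Plain brass ring band number 1 of three equal ones, lying flat on the plate: outside 24 mm, hole 17 mm, 8 mm high, 13 to 26 g. The point is its centre, half-way up (4 mm above the plate's top). They lie in the plate's x between -45 and +5 mm, one near each end and one near the middle (y about -80, 0, +80 mm), centres at least 60 mm apart in y.
- ring2_center (a point): Plain brass ring band number 2 of three equal ones, lying flat on the plate: outside 24 mm, hole 17 mm, 8 mm high, 13 to 26 g. The point is its centre, half-way up (4 mm above the plate's top). They lie in the plate's x between -45 and +5 mm, one near each end and one near the middle (y about -80, 0, +80 mm), centres at least 60 mm apart in y.
- ring3_center (a point): Plain brass ring band number 3 of three equal ones, lying flat on the plate: outside 24 mm, hole 17 mm, 8 mm high, 13 to 26 g. The point is its centre, half-way up (4 mm above the plate's top). They lie in the plate's x between -45 and +5 mm, one near each end and one near the middle (y about -80, 0, +80 mm), centres at least 60 mm apart in y.
- doming_block: Loose brass cube of 34 mm with shallow round hollows, standing on the plate near its far (+x) strip; origin at the centre of its underside. Leave it.
- ring_cone: Loose turned wooden ring cone standing on the plate near its far (+x) strip: foot 34 mm across, 47 mm high; origin at the centre of its underside. Leave it.
- graver_long: Loose graver (engraving tool) lying on the bench beyond the plate's far edge: mushroom wooden handle 31 mm across, at its -y end, and a thin steel blade to its +y end; it reaches from y = -50 to +78 mm of its origin, which is on the bench. Leave it.
- graver_short: The same with a shorter blade, reaching from y = -50 to +53 mm of its origin. Leave it.
- jar: Loose amber glass jar with a white cap, 52 mm across and 50 mm high, standing on the bench right of the plate; origin at the centre of its underside. Leave it.

How it is judged:
By the outcome, as a careful person would: the job done as asked, in the order asked, and still so for the second after the job is handed in, with the robot touching nothing.
It also fails if it takes over 48 s, if anything falls off the work surface, if the arm or the gripper's body presses on something with over 40 N, if the wrist force passes 120 N, or if a joint passes its speed limit or range.

ROBOT

A 6-joint arm with a two-finger parallel gripper is mounted at the origin on the work surface. World frame = base frame: x ahead of the robot, y to its left, z up, the work surface at z = 0. Lengths are in m, angles in degrees, forces in N, time in s.
With the tool pointing down it reaches from about 0.4 to 0.825 m from the base axis. Payload 7 kg.
Tool frame: the origin (TCP) lies at the very end of the fingers, on their centre line; the grasp point (between the pads) lies 19 mm behind it; z points along the fingers, y is the line along which they close (so a half turn about z gives the same grasp; the last joint's range is limited). The gripper opens to 88 mm and grips with 3 to 60 N. Pads are 19 mm wide; open, the fingers measure 130 mm over their backs; the gripper's body (78 mm by 193 mm) begins 47 mm behind the grasp point.
Start: joints at [-51.389, 20.546, 0.682, 0, -70.136, -16.507], TCP at [0.254, -0.625, 0.227] pointing down, gripper open.
Joint ranges: [-176.03, 176.03], [-82.01, 121.73], [-58.28, 71.71], [-173.87, 95.51], [-174.79, -0.11], [-173.66, 173.66]. Speed limits (degrees/s): [136.94, 136.94, 172.46, 180, 180, 180].

INTERFACE

Orientations are given as [roll, pitch, yaw] about the fixed x, y, z axes, in that order (R = Rz(yaw) Ry(pitch) Rx(roll)).
In Python, from plant import get_state, imaging, r, finder gives the robot as it stands.
- The arm moves only by the shell command python3 -m handwheel 'ROWS' [FORCE]. ROWS is JSON, a list of rows, each a list of 5 numbers: the closure, from 0 (fully open) to 1 (shut), then the shift along the world's x, y, z in cm, then the turn about the world's z in degrees. A call has 1 to 8 rows; each row is the pose to reach, as a shift and turn from the pose commanded when the call began; what a row does not reach only later rows make up. A row lasts 1/8 s, in which the tool goes at most 62.5 mm and 10.7 degrees, less where a joint would pass 70% of its speed; a pose out of reach is approached as far as the arm can. A call with a gripper value outside its range is refused whole. The fingers move at their own pace and stop on an object; FORCE is the grip in N (left out, the last holds). Time passes only in rows, so rows that repeat a pose let the fingers close. It gives the time, the measured TCP pose, the force, the opening and the grip force at its end, in the units of the state.
- get_state(): the state, without advancing time (a new reading comes with each control period).
- imaging.capture(name): name is "scene" or "top" or "wrist"; returns (picture, depth): 384x512x3 uint8, red, green, blue; 384x512 float32, m along the optical axis (not along the pixel's ray), 0 where there is no reading.
- imaging.get_calibration(name): a dict with "fx", "fy", "cx", "cy" (pixels), "rvec" (rotation vector, rad) and "tvec" (3), from world to camera coordinates, as OpenCV has them; the wrist camera has in their place "hand_eye" (4x4, takes a point from camera to tool coordinates, whose origin is the TCP and whose axes are the flange's). Camera axes: x right, y down, z forward; pixel columns grow to the right and rows downward; lengths in m; the calibration is good to about 2 mm. The wrist camera is an equidistant fisheye: a pixel r from the principal point sees the ray r / f radians off the axis. A picture is of the moment at which its call begins: read the wrist's pose just before it. get_calibration takes no time and is no camera call.
- r.close_job(): hands the job in; it is judged then, once.
Trained networks look in the newest picture that a camera, given by its name, has taken for a name from the list of things; names that differ only in an ending like _2 or _b are one class to them, and where a whole thing is asked for, a point or a joint stands for the part that bears it (a point fixed in the world has none). Each returns a list of dicts, best first, with "p" (0 to 1); they miss things now and then, are a little off and sometimes report something else, mostly with a low value. They report only what shows in the picture. A call takes as long as a camera call.
- finder.cut_out(camera, query): "region" (384x512 bool, what is visible of it) and "pixel" ([column, row] in pixels, amid what is visible of it).
The state is a dict: "time_s": time; "joints": joint angles; "qd": joint speeds; "joint_torque": joint torques, N m; "tcp_pos": TCP position; "eef_rot": TCP orientation; "contact_force": force on the tool from outside, world axes, zero at the start; "moment": the same for the moment, N m; "gripper_width": finger opening in m; "gripper_force": force on a finger pad.
Only numpy, scipy, OpenCV 4.12 (cv2) and the standard library are available. Lean on these libraries where they do the work, as an engineer would, in place of code of your own. Each camera call takes 0.05 s, during which the arm holds its last target. There are 200 camera calls.

## Working session

There is one attempt and no reset: what is moved stays moved. The work goes in short steps, Python scripts to look and compute and a shell command to move; the robot and the scene stay as the last step left them, time stands still between calls to the robot, and variables do not carry over. Pictures are saved under pics/ and viewed, at most 10 in all, crops included, and the job is handed in when it is done.

```bash
mkdir -p pics; ls; cat > h.py <<'E'
import numpy as np, cv2
from plant import get_state, imaging, r, finder
def world(cam, uv, depth=None, z=None):
    c=imaging.get_calibration(cam); R=cv2.Rodrigues(np.array(c["rvec"],float))[0]; t=np.array(c["tvec"],float).ravel()
    uv=np.atleast_2d(uv).astype(float)
    d=np.c_[(uv[:,0]-c["cx"])/c["fx"],(uv[:,1]-c["cy"])/c["fy"],np.ones(len(uv))]
    o=-R.T@t; dw=d@R
    s=(z-o[2])/dw[:,2] if depth is None else np.asarray(depth)
    return o+dw*np.reshape(s,(-1,1))
E
python3 - <<'E'
from h import *
for n in("scene","top"):
    p,d=imaging.capture(n); cv2.imwrite(f"pics/{n}0.png",p[:,:,::-1]); np.save(f"pics/{n}0.npy",d)
for q in("plate","tray_plain","tray_divided","ring1_center","doming_block","ring_cone","graver_long","jar"):
    for k in finder.cut_out("top",q)[:4]:
        m=k["region"]; v,u=np.nonzero(m&(d>0)); P=world("top",np.c_[u,v],d[v,u])
        print(q,round(k["p"],2),np.round(k["pixel"]),m.sum(),np.round(np.median(P,0),4),np.round(P.min(0),3),np.round(P.max(0),3))
print(get_state())
E
```

```text
pics
plate 0.69 [222. 210.] 7327 [ 0.5395 -0.0266  0.0455] [ 0.428 -0.168 -0.002] [0.664 0.11  0.06 ]
tray_plain 0.62 [149. 230.] 3580 [0.4927 0.1454 0.0048] [ 0.393  0.064 -0.005] [0.599 0.217 0.049]
tray_divided 0.69 [294. 189.] 3468 [ 0.5975 -0.1986  0.0055] [ 0.498 -0.273 -0.005] [ 0.693 -0.12   0.049]
doming_block 0.55 [245. 178.] 222 [ 0.6169 -0.0785  0.0789] [ 0.6   -0.099  0.05 ] [ 0.636 -0.06   0.085]
ring_cone 0.64 [192. 193.] 156 [0.5779 0.0396 0.0554] [0.565 0.027 0.046] [0.596 0.058 0.094]
graver_long 0.77 [240. 148.] 255 [ 0.6987 -0.0708  0.0222] [ 0.671 -0.1   -0.002] [0.721 0.019 0.034]
jar 0.75 [385. 228.] 421 [ 0.5005 -0.4073  0.0487] [ 0.478 -0.436 -0.   ] [ 0.526 -0.389  0.058]
{'time_s': 0.5, 'joints': array([-5.13895398e+01,  2.05481628e+01,  6.79612525e-01, -1.85492035e-03,
       -7.01337957e+01, -1.65075968e+01]), 'qd': array([-0.04790437, -0.00348128, -0.06554825,  0.00629887,  0.00956096,
        0.0204851 ]), 'joint_torque': array([ 7.02132329e-04, -5.81799996e+01,  2.93069583e+01,  6.99710459e+00,
        1.19057461e-02, -5.50885170e-05]), 'tcp_pos': array([ 0.25396804, -0.62536356,  0.22651719]), 'eef_rot': array([ 1.79997255e+02,  1.00600221e-03, -1.57897767e+02]), 'contact_force': array([-0.32149314, -0.52553353,  0.61880281]), 'moment': array([ 0.02425476, -0.03445645, -0.00666385]), 'gripper_force': 0.0, 'gripper_width': 0.08763752046983823}
```

```bash
python3 - <<'E'
import cv2
p=cv2.imread("pics/top0.png"); cv2.imwrite("pics/crop0.png",cv2.resize(p[130:290,100:340],None,fx=3.3,fy=3.3,interpolation=cv2.INTER_CUBIC))
E
```

```text
(no output)
```

View pics/crop0.png

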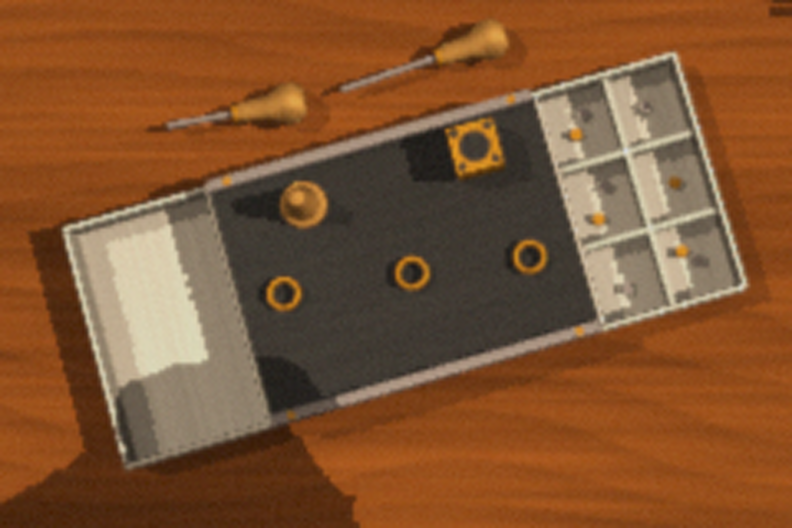

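View pics/scene0.png

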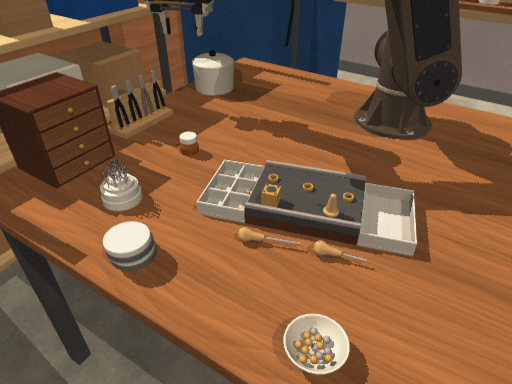

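The top view shows the plain tray at the left (world +y) and the rings at about top pixels (186,219), (224.5,212) and (260.5,208). The cone and block stand toward the far strip, clear of the rings' lane. The scene view agrees.

```bash
python3 - <<'E'
from h import *
d=np.load("pics/top0.npy"); p=cv2.imread("pics/top0.png")
v,u=np.nonzero(d>0); P=world("top",np.c_[u,v],d[v,u])
s=(P[:,2]>.041)&(P[:,2]<.057)&(abs(P[:,0]-.54)<.13)&(abs(P[:,1]+.027)<.16)
m=np.zeros(d.shape,np.uint8); m[v[s],u[s]]=1
m=cv2.morphologyEx(m,cv2.MORPH_OPEN,np.ones((5,5))); 
v,u=np.nonzero(m); Q=world("top",np.c_[u,v],d[v,u])
print("z med",np.median(Q[:,2]))
rc=cv2.minAreaRect(Q[:,:2].astype(np.float32)*1000); print(rc)
a=[]
for z,uv in ((.049,[[186.1,218.8],[224.5,212.4],[260.6,207.9]]),):
    # refine by colour blob
    hsv=cv2.cvtColor(p,cv2.COLOR_BGR2HSV)
    for c in uv:
        yy,xx=np.mgrid[:384,:512]; g=(np.hypot(xx-c[0],yy-c[1])<7)&(hsv[...,1]>110)&(hsv[...,2]>70)
        (cc,rr)=cv2.minEnclosingCircle(np.c_[xx[g],yy[g]].astype(np.float32)); a.append(cc); print(g.sum(),cc,rr)
W=world("top",a,z=.049); print(np.round(W,4))
yaw=np.radians(16.9)
for n,q in (("tr","tray_plain"),("td","tray_divided")):pass
c=np.array(rc[0])/1000; e=cv2.boxPoints(rc)/1000; print(e)
l=max([e[1]-e[0],e[2]-e[1]],key=np.linalg.norm); l*=np.sign(l[1]); yaw=np.arctan2(-l[0],l[1]); print("yaw",np.degrees(yaw))
R=np.array([[np.cos(yaw),np.sin(yaw)],[-np.sin(yaw),np.cos(yaw)]])
print(np.round((W[:,:2]-c)@R.T,4), "obst",np.round((np.array([[.617,-.0785],[.578,.0396]])-c)@R.T,4))
E
```

```text
z med 0.045566172888890644
((544.8986206054688, -28.372467041015625), (180.04901123046875, 239.80487060546875), 16.895294189453125)
86 (185.5, 218.5) 5.700977325439453
79 (224.48507690429688, 212.23133850097656) 5.7916975021362305
77 (260.0, 207.5) 5.590270042419434
[[ 0.517   0.0552  0.049 ]
 [ 0.5327 -0.0355  0.049 ]
 [ 0.5447 -0.1184  0.049 ]]
[[ 0.42391333  0.06019143]
 [ 0.4936063  -0.16926284]
 [ 0.6658839  -0.11693636]
 [ 0.5961909   0.11251792]]
yaw 16.895298
[[-0.0024  0.0881]
 [-0.0138 -0.0033]
 [-0.0263 -0.0861]] obst [[ 0.0544 -0.0689]
 [ 0.0514  0.0554]]
```

```bash
python3 -m handwheel '[[0.864,2.2,5,0,10.6],[0.864,4.4,10,0,21.2],[0.864,6.6,15.5,0,31.8],[0.864,9,21,0,42.4],[0.864,11.3,26.5,0,53],[0.864,13.6,32,0,63.6],[0.864,16,38,0,74.2],[0.864,18.5,44,0,84.8]]' 20
cat > to.py <<'E'
# cm shifts and turn from the present pose to a plate-frame target (mm) at world z (mm)
import sys; from h import *
s=get_state(); p=s["tcp_pos"]; c=np.array([.5449,-.0284]); a=np.radians(16.9)
R=np.array([[np.cos(a),-np.sin(a)],[np.sin(a),np.cos(a)]])
print("plate xy now",np.round(R.T@(p[:2]-c)*1e3,1),"z",round(p[2]*1e3,1),"turn",round(-73.1-s["eef_rot"][2],2),"t",s["time_s"],"w",round(s["gripper_width"]*1e3,1))
for t in sys.argv[1:]:
    x,y,z=map(float,t.split(","))
    print(t,np.round(np.r_[(c+R@[x/1e3,y/1e3]-p[:2])*100,(z/1e3-p[2])*100],2))
E
python3 to.py -2.4,56,120
```

```text
time_s: 1.5
tcp_pos: [0.4377, -0.1878, 0.2271]
eef_rot: [-179.9, -0.0, -72.7]
contact_force: [1.6, -1.4, -0.4]
gripper_width: 0.0146
gripper_force: 0.0
plate xy now [-148.9 -121.3] z 227.1 turn -0.35 t 1.5 w 14.6
-2.4,56,120 [  8.86  21.23 -10.71]
```

```bash
python3 -m handwheel '[[0.864,2,5,-1,0],[0.864,4.3,10.5,-3,0],[0.864,6.7,16,-6,0],[0.864,8.2,19.8,-9,0],[0.864,8.7,21,-10.7,0],[0.864,8.7,21,-10.7,0],[0.864,8.7,21,-10.7,0]]'
python3 to.py -2.4,56,49
python3 - <<'E'
from h import *
p,d=imaging.capture("top"); cv2.imwrite("pics/t1.png",cv2.resize(p[130:290,100:340,::-1],None,fx=2.5,fy=2.5))
w,_=imaging.capture("wrist"); cv2.imwrite("pics/w1.png",w[:,:,::-1])
a=cv2.imread("pics/t1.png");b=cv2.imread("pics/w1.png")
cv2.imwrite("pics/b1.png",cv2.resize(b,(768,576)))
E
```

```text
time_s: 2.38
tcp_pos: [0.5243, 0.0197, 0.1203]
eef_rot: [-180.0, -0.0, -73.1]
contact_force: [-0.6, 0.1, -0.3]
gripper_width: 0.0115
gripper_force: 0.0
plate xy now [-5.7 52. ] z 120.3 turn 0.02 t 2.375 w 11.5
-2.4,56,49 [ 0.2   0.48 -7.13]
```

View pics/b1.png

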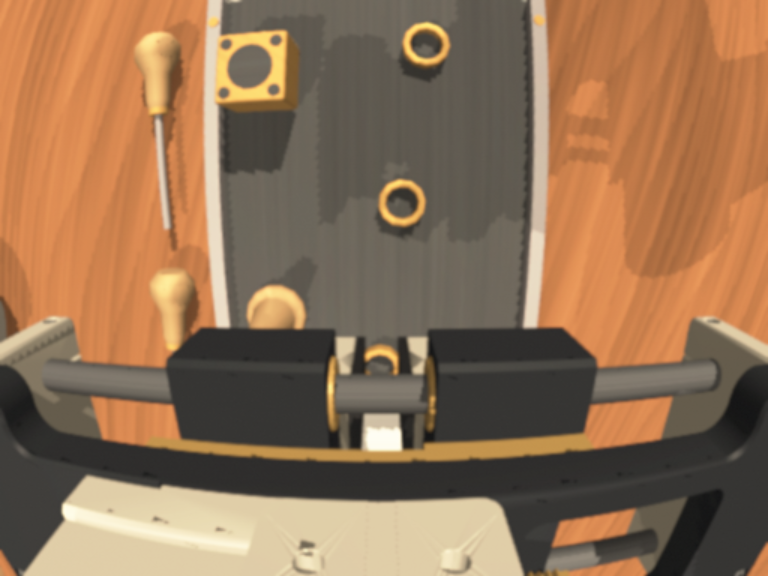

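The wrist view shows ring 1 centred in the finger gap (about 381,360), with the cone to the left of the fingers (275,310) and clear of them. Descending behind ring 1.

```bash
python3 -m handwheel '[[0.864,0,0,-3,0],[0.864,0,0,-5,0],[0.864,0,0,-6.5,0],[0.864,0,0,-7,0],[0.864,0,0,-7,0],[0.864,0,0,-7,0]]'
python3 to.py -2.4,128,49
```

```text
time_s: 3.22
tcp_pos: [0.5247, 0.0205, 0.0503]
eef_rot: [-179.9, 0.0, -73.1]
contact_force: [0.5, -0.1, -0.5]
gripper_width: 0.0119
gripper_force: 0.0
plate xy now [-5.1 52.6] z 50.3 turn -0.01 t 3.225 w 11.9
-2.4,128,49 [-1.94  7.29 -0.13]
```

```bash
python3 -m handwheel '[[0.864,0.26,0.08,-0.1,0],[0.864,-0.03,1.04,-0.1,0],[0.864,-0.38,2.18,-0.1,0],[0.864,-0.76,3.43,-0.1,0],[0.864,-1.13,4.67,-0.1,0],[0.864,-1.51,5.92,-0.1,0],[0.864,-1.89,7.16,-0.1,0],[0.864,-2.28,8.45,-0.1,0]]'
python3 to.py -2.4,140,49 -13.8,-38,80
```

```text
time_s: 4.22
tcp_pos: [0.5011, 0.1058, 0.0486]
eef_rot: [-180.0, 0.0, -73.1]
contact_force: [0.5, -0.9, -0.6]
gripper_width: 0.0122
gripper_force: 0.0
plate xy now [ -2.9 141.1] z 48.6 turn -0.01 t 4.225 w 12.2
-2.4,140,49 [ 0.08 -0.09  0.04]
-13.8,-38,80 [  4.16 -17.45   3.14]
```

```bash
python3 -m handwheel '[[0.864,0,0,3,0],[0.864,0.6,-2.5,4,0],[0.864,1.8,-7.5,4,0],[0.864,3,-12.5,4,0],[0.864,3.9,-16.2,4,0],[0.864,4.15,-17.4,4,0],[0.864,4.15,-17.4,4,0],[0.864,4.15,-17.4,4,0]]'
python3 to.py -13.8,-38,49
python3 - <<'E'
from h import *
p,d=imaging.capture("top"); cv2.imwrite("pics/t2.png",cv2.resize(p[130:290,100:340,::-1],None,fx=3.3,fy=3.3))
E
```

```text
time_s: 5.22
tcp_pos: [0.5428, -0.0682, 0.0886]
eef_rot: [-180.0, 0.0, -73.1]
contact_force: [-0.2, 0.5, 0.7]
gripper_width: 0.0118
gripper_force: 0.0
plate xy now [-13.6 -37.5] z 88.6 turn -0.04 t 5.225 w 11.8
-13.8,-38,49 [-0.   -0.05 -3.96]
```

View pics/t2.png

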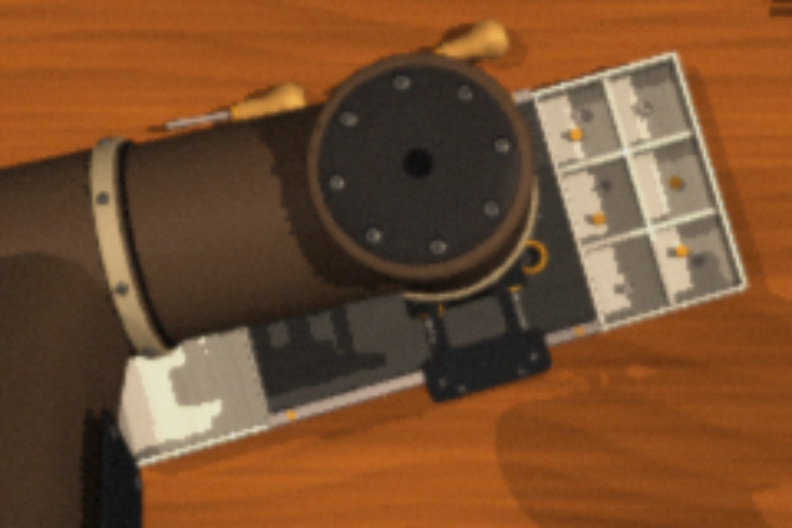

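The arm hides the tray here; ring 3 is still in place (533,257). Next: descend behind ring 2 and push.

```bash
python3 -m handwheel '[[0.864,0,0,-2.5,0],[0.864,0,0,-3.95,0],[0.864,0,0,-3.95,0],[0.864,-0.38,1.24,-3.95,0],[0.864,-0.76,2.49,-3.95,0],[0.864,-1.13,3.73,-3.95,0],[0.864,-1.51,4.98,-3.95,0],[0.864,-1.89,6.22,-3.95,0]]'
python3 -m handwheel '[[0.864,-0.41,1.35,0,0],[0.864,-0.82,2.7,0,0],[0.864,-1.23,4.05,0,0],[0.864,-1.64,5.4,0,0],[0.864,-2.05,6.75,0,0],[0.864,-2.46,8.1,0,0],[0.864,-2.87,9.45,0,0],[0.864,-3.28,10.8,0,0]]'
python3 to.py -13.8,140,49 -26.3,-120,90
```

```text
time_s: 6.28
tcp_pos: [0.5238, -0.0059, 0.0493]
eef_rot: [-180.0, -0.0, -73.1]
contact_force: [-0.2, -0.8, 0.2]
gripper_width: 0.0121
gripper_force: 0.2
time_s: 7.28
tcp_pos: [0.4909, 0.102, 0.049]
eef_rot: [180.0, 0.0, -73.1]
contact_force: [0.2, 0.0, -0.5]
gripper_width: 0.0117
gripper_force: 0.0
plate xy now [-13.8 140.5] z 49.0 turn -0.01 t 7.275 w 11.7
-13.8,140,49 [ 0.01 -0.05 -0.  ]
-26.3,-120,90 [  6.37 -25.29   4.1 ]
```

```bash
python3 -m handwheel '[[0.864,0,0,3,0],[0.864,0.6,-2.5,4,0],[0.864,1.8,-7.2,4,0],[0.864,3.1,-12.2,4,0],[0.864,4.4,-17.5,4,0],[0.864,5.6,-22.3,4,0],[0.864,6.3,-25,4,0],[0.864,6.3,-25,4,0]]'
python3 -m handwheel '[[0.864,0,0,-1.5,0],[0.864,0,0,-3,0],[0.864,0,0,-4,0],[0.864,0,0,-4,0]]'
python3 to.py -26.3,-117,49
```

```text
time_s: 8.28
tcp_pos: [0.5543, -0.1503, 0.0886]
eef_rot: [180.0, 0.0, -73.3]
contact_force: [-1.8, 0.1, -0.0]
gripper_width: 0.0119
gripper_force: 0.0
time_s: 8.78
tcp_pos: [0.5534, -0.1484, 0.0478]
eef_rot: [179.9, 0.0, -73.1]
contact_force: [0.7, -0.6, 0.2]
gripper_width: 0.0119
gripper_force: 0.0
plate xy now [ -26.8 -117.3] z 47.8 turn -0.04 t 8.775 w 11.9
-26.3,-117,49 [0.04 0.04 0.12]
```

```bash
python3 -m handwheel '[[0.864,-0.41,1.34,0.1,0],[0.864,-0.81,2.68,0.1,0],[0.864,-1.22,4.02,0.1,0],[0.864,-1.63,5.36,0.1,0],[0.864,-2.03,6.7,0.1,0],[0.864,-2.44,8.04,0.1,0],[0.864,-2.85,9.38,0.1,0],[0.864,-3.26,10.72,0.1,0]]'
python3 -m handwheel '[[0.864,-0.41,1.34,0,0],[0.864,-0.81,2.68,0,0],[0.864,-1.22,4.02,0,0],[0.864,-1.63,5.36,0,0],[0.864,-2.03,6.7,0,0],[0.864,-2.44,8.04,0,0],[0.864,-2.85,9.38,0,0],[0.864,-3.26,10.72,0,0]]'
python3 -m handwheel '[[0.864,-0.41,1.34,0,0],[0.864,-0.81,2.68,0,0],[0.864,-0.96,3.16,0,0],[0.864,-0.96,3.16,4,0],[0.864,-0.96,3.16,9,0],[0.864,-0.96,3.16,15,0]]'
python3 to.py
```

```text
time_s: 9.78
tcp_pos: [0.5213, -0.0409, 0.05]
eef_rot: [180.0, -0.0, -73.1]
contact_force: [-0.3, -0.0, -0.2]
gripper_width: 0.0117
gripper_force: 0.2
time_s: 10.78
tcp_pos: [0.4887, 0.0663, 0.05]
eef_rot: [180.0, -0.0, -73.1]
contact_force: [0.0, -0.2, 0.4]
gripper_width: 0.0118
gripper_force: 0.0
time_s: 11.52
tcp_pos: [0.4786, 0.0967, 0.201]
eef_rot: [179.9, -0.0, -73.1]
contact_force: [1.5, 1.2, -0.5]
gripper_width: 0.0119
gripper_force: 0.0
plate xy now [-27. 139.] z 201.0 turn 0.0 t 11.525 w 11.9
```

Now clear the view by moving away at height (toward −y), then check.

```bash
python3 -m handwheel '[[0.864,0,-5,2,0],[0.864,0,-10.5,2,0],[0.864,0,-16.5,2,0],[0.864,0,-22.5,2,0],[0.864,0,-28.5,2,0],[0.864,0,-34.5,2,0],[0.864,0,-40.5,2,0],[0.864,0,-46,2,0]]'
python3 -m handwheel '[[0.864,-2,-4,0,0],[0.864,-4,-8,0,0],[0.864,-5,-12,0,0],[0.864,-6,-14,0,0],[0.864,-6,-14,0,0]]'
python3 - <<'E'
from h import *
p,d=imaging.capture("top"); s,_=imaging.capture("scene")
a=cv2.resize(p[130:290,100:340,::-1],None,fx=3.3,fy=3.3,interpolation=cv2.INTER_CUBIC)[:, :790]
cv2.imwrite("pics/t3.png",a)
E
```

```text
time_s: 12.52
tcp_pos: [0.479, -0.3651, 0.2199]
eef_rot: [180.0, 0.0, -73.1]
contact_force: [1.1, 0.4, 0.0]
gripper_width: 0.0119
gripper_force: 0.0
time_s: 13.15
tcp_pos: [0.4184, -0.5038, 0.2194]
eef_rot: [180.0, 0.1, -73.2]
contact_force: [0.7, 0.6, 0.2]
gripper_width: 0.012
gripper_force: 0.0
```

View pics/t3.png

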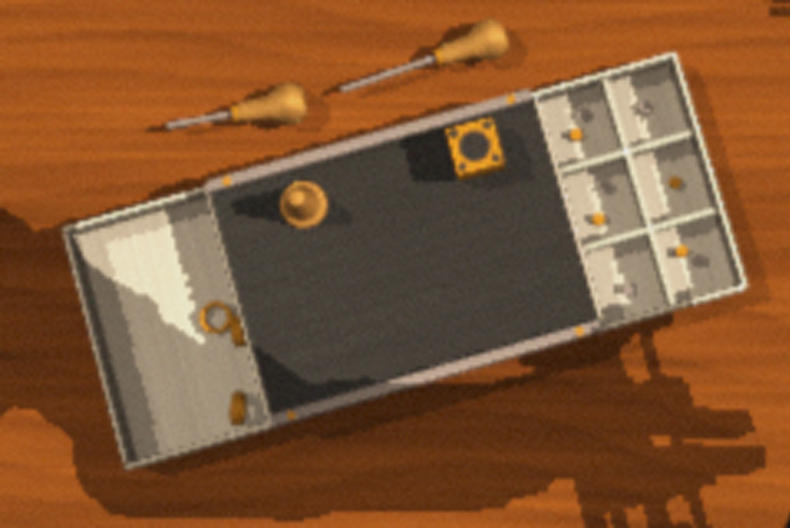

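All three rings show in the plain tray: one flat at (218,320), one tilted beside it at (238,332), and one on edge at (238,408). The cone, block, gravers and studs look unmoved. I'll check heights before handing in.

```bash
python3 - <<'E'
from h import *
p,d=imaging.capture("top"); p0=cv2.imread("pics/top0.png")[:,:,::-1]
for u,v in((218,320),(238,330),(240,340),(238,408)):
    x,y=int(100+u/3.3),int(130+v/3.3); b=d[y-1:y+2,x-1:x+2]; P=world("top",[[x,y]],[b[b>0].min()]); print(np.round(P,3))
hs=[(cv2.cvtColor(np.ascontiguousarray(q),cv2.COLOR_RGB2HSV)) for q in(p0,p)]
for n in("doming_block","ring_cone","graver_long","graver_short","jar"):
    print(n,[np.round(k["pixel"]) for k in finder.cut_out("top",n)[:2]])
if 1:
    s=get_state(); print(s["time_s"],np.abs(s["qd"]).max())
E
```

```text
[[0.501 0.107 0.009]]
[[0.49  0.089 0.033]]
[[0.483 0.089 0.029]]
[[0.436 0.087 0.03 ]]
doming_block [array([243., 179.]), array([295., 189.])]
ring_cone [array([190., 193.])]
graver_long [array([243., 146.]), array([221., 210.])]
graver_short [array([244., 178.]), array([182., 165.])]
jar [array([379., 226.])]
13.55 0.17702971374068963
```

The rings are all below the tray's rim (35 mm), and nothing else has moved. The jar's slight pixel shift comes from the arm partly covering it.

```bash
python3 -c "
from plant import r
print(r.close_job())"
```

```text
the job is handed in; nothing more can be done
None
```

All three rings were pushed off the plate into the plain tray and sit below its rim, two of them tilted or on edge; nothing else on or around the plate appears to have moved, and the job was handed in at about 13.6 s.

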